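# Turn the reversed cell round in its charger and switch on

### The job

One of the two blue cells in the charger has been put in the wrong way round. Lift it out, turn it end for end and lay it back fully home in the same bay without forcing it, its white-banded plus end at the red contact; then push the toggle switch over to its green-marked on side. Leave the other cell in its bay, and do not disturb the pot and the dropper bottle.

Things in the scene. Friction and masses are not known exactly. Their poses are not given: they have to be found in the camera images.
- charger: fixed two-bay cell charger of grey plastic; origin at the centre of its underside on the bench, midway between the bays; its own +x points to the red (plus) contact walls, -x to the black (minus) ones, both bays alike. Base plate 125 x 150 x 8 mm (x, y, z), top 8 mm above the bench.
- cell_a_center (a point): centre of the first blue cell (cylinder of 26 mm diameter, 65 mm long, about 90 g); its own +x axis points along the cell to its plus end (white band, brass button), so this pose tells which way round it lies
- cell_b_center (a point): centre of the second blue cell, same size and axes as the first
- cell_a_plus (a point): tip of the plus end of the first cell, 32.5 mm from its centre
- cell_b_plus (a point): tip of the plus end of the second cell, 32.5 mm from its centre
- bay_left (a point): centre of a cell fully home in the bay on the charger's +y side, 42 mm from the charger's middle, 35 mm above the bench; axes as the charger's. Bay open on top, and at the sides along its middle 40 mm down to the base plate; cheeks 43 mm high hold the cell's ends with 1.5 mm play each side, end walls 55 mm high with 3 mm play at each end, all flared at the top
- bay_right (a point): the same for the bay on the charger's -y side
- bay_left_plus (a point): where the plus end of a cell that is right in the +y bay lies (red wall)
- bay_right_plus (a point): where the plus end of a cell that is right in the -y bay lies (red wall)
- switch (a joint): toggle switch, rad: 0 = off, leaning to the charger's -x; 1.0 = on, leaning to +x; stays where it is left, light (about 2 N at its tip)
- switch_tip (a point): end of the switch's red bat (12 mm thick, round); the bat is 32 mm long from its pivot, which lies 95 mm from the charger's middle toward its -x side and 24 mm above the bench, level with the top of the switch's 40 x 30 mm housing; so the tip stands about 52 mm above the bench and travels 31 mm along the charger's x
- pot: loose small fired-clay pot, 48 mm wide, 26 mm high; origin at the centre of its underside
- dropper_bottle: loose white dropper bottle, 36 mm wide, 94 mm high; origin at the centre of its underside
- cell_a: first cell as a body; origin and axes as point cell_a_center
Not all that is in view belongs to the job. Leave any brown look-alike of the cell_a alone.

How it is judged:
By the outcome, as a careful person would: the job done as asked, in the order asked, and still so for the second after the job is handed in, with the robot touching nothing.
It also fails if it takes over 58 s, if anything falls off the work surface, if the arm or the gripper's body presses on something with over 40 N, if the wrist force passes 120 N, or if a joint passes its speed limit or range.

### The arm

A 7-joint arm with a two-finger parallel gripper is mounted at the origin on a cart in front of the work surface, level with it; the furniture and walls round the work are solid. World frame = base frame: x ahead of the robot, y to its left, z up, the work surface at z = 0. Lengths are in m, angles in rad, forces in N, time in s.
With the tool pointing down it reaches from about 0.425 to 0.925 m from the base axis. Payload 6.8 kg.
Tool frame: the origin (TCP) lies on the centre line of the jaws, within the pads' length; the fingertips stand r.tcp_to_tips ahead of it and the grasp point (between the pads) lies 5 mm behind it (r.tcp_to_tips is the distance from the TCP to the fingertips, in m); z points along the fingers, y is the direction in which the jaws open and shut (so a half turn about z gives the same grasp; the last joint's range is limited). The gripper opens to 88 mm and grips with 3 to 60 N. Pads are 20 mm wide; open, the fingers measure 115 mm over their backs; the gripper's body (75 mm by 178 mm) begins 61 mm behind the grasp point.
Start: joints at [1.18, 0.477, 0.022, 1.555, -0.011, 1.109, -0.083], TCP at [0.188, -0.648, 0.237] pointing down, gripper open.
Joint ranges: [-2.96, 2.96], [-0.34, 2.1], [-1.41, 1.46], [0.24, 2.44], [-1.37, 4.51], [0.17, 1.92], [-2.96, 2.96]. Speed limits (rad/s): [2.39, 2.39, 3.14, 3.14, 3.14, 3.14, 3.14].

### API

Orientations are given as a unit quaternion [w, x, y, z].
In Python, from station import r, imaging gives the robot as it stands.
- The arm moves only by the tool step_arm, never from a script. Its argument "targets" is a list of rows, each an object of numbers: "x", "y", "z": the shift along the tool's x, y, z normalised to -1 to 1, where 1 is 0.2 m; "ax", "ay", "az": the turn, a rotation vector about the tool's x, y, z normalised to -1 to 1, where 1 is pi/2 rad. A call has 1 to 20 rows; each row shifts and turns the commanded pose from where the row before left it, along the tool's axes as they then stand; what a row does not reach is not made up. A row lasts 1/12 s, in which the tool goes at most 41.7 mm and 7.16 degrees, less where a joint would pass 70% of its speed; a pose out of reach is approached as far as the arm can. A call with a number of a shift or a turn outside -1 to 1 is refused whole. A call with a gripper value outside its range is refused whole. "gripper" is the gripper's target within -1 to 1 (fully open at 1, half-way at 0, shut at -1), set as the call begins (left out, the last holds). The fingers move at their own pace and stop on an object; the grip force is fixed at half the most. Time passes only in rows, so rows that do not move let the fingers close. It gives the time, the measured TCP pose, the force and the opening at its end, in the units of the state.
- r.get_state(): the state, without advancing time (a new reading comes with each control period).
- imaging.read_camera(name): name is "side" or "top"; returns a dict with "pixels" (480x640x3 uint8, red, green, blue), "mtx" (3x3 intrinsics, pixels), "k1" (the pictures are not rectified: a ray, as slopes to the right and down, at radius r is drawn at 1 + k1 r^2 times it, then the intrinsics apply), "cam_to_world" (4x4, takes a point from camera to world coordinates). Camera axes: x right, y down, z forward; pixel columns grow to the right and rows downward; lengths in m; the calibration is good to about 2 mm. A picture is of the moment at which its call begins. There is no depth.
- r.hand_in(): hands the job in, once; it reports no verdict.
The state is a dict: "t": time; "joint_pos": joint angles; "joint_velocities": joint speeds; "effort": joint torques, N m; "tcp_pos": TCP position; "eef_rot": TCP orientation; "ft_force": force on the tool from outside, world axes, zero at the start; "torque": the same for the moment, N m; "gripper_width": finger opening in m.
Only numpy, scipy, OpenCV 4.12 (cv2) and the standard library are available. Lean on these libraries where they do the work, as an engineer would, in place of code of your own. Each camera call takes 0.05 s, during which the arm holds its last target. There are 200 camera calls.

## Working session

There is one attempt and no reset: what is moved stays moved. The work goes in short steps, Python scripts to look and compute and a tool call to move; the robot and the scene stay as the last step left them, time stands still between calls to the robot, and variables do not carry over. Pictures are saved under pics/ and viewed, about 8 in all and at most 12, crops included, and the job is handed in when it is done.

Besides the shell and the picture viewer there is one more tool, called as name([rows], argument=value, ...), one row to a line, values as JSON. step_arm: Moves the arm, as the interface text tells. Its arguments: {"type":"object","properties":{"targets":{"type":"array"},"gripper":{"type":"number"}},"required":["targets"]}

```bash
mkdir -p pics; ls
cat > h.py <<'E'
import numpy as np, cv2
from station import r, imaging
def cam(n,save=None):
    c=imaging.read_camera(n); c['bgr']=cv2.cvtColor(np.ascontiguousarray(c['pixels']),cv2.COLOR_RGB2BGR)
    c['mtx']=np.array(c['mtx']);c['cam_to_world']=np.array(c['cam_to_world'])
    if save: cv2.imwrite(f'pics/{save}.png',c['bgr'])
    return c
def ray(c,uv):
    K=c['mtx'];d=np.linalg.solve(K,[uv[0],uv[1],1.]);p=d[:2].copy();q=p.copy()
    for _ in range(30): q=p/(1+c['k1']*(q@q))
    T=c['cam_to_world'];return T[:3,3],T[:3,:3]@np.array([q[0],q[1],1])
def plane(c,uv,z):
    o,d=ray(c,uv);return o+d*(z-o[2])/d[2]
def proj(c,P):
    T=c['cam_to_world'];p=T[:3,:3].T@(np.array(P)-T[:3,3]);q=p[:2]/p[2];q=q*(1+c['k1']*(q@q))
    return (c['mtx']@np.array([q[0],q[1],1]))[:2]
def tri(c1,u1,c2,u2):
    o,d=ray(c1,u1);p,e=ray(c2,u2);A=np.stack([d,-e],1);s=np.linalg.lstsq(A,p-o,rcond=None)[0]
    a=o+d*s[0];b=p+e*s[1];return (a+b)/2,np.linalg.norm(a-b)
E
python3 - <<'E'
from h import *
for n in('top','side'):
    c=cam(n,n+'0');print(n,c['mtx'].tolist(),c['k1'],c['cam_to_world'].round(3).tolist())
s=r.get_state();print(s,r.tcp_to_tips)
E
```

```text
pics
top [[493.2338378600404, 0.0, 320.07965436938036], [0.0, 493.2338378600404, 234.27435048894802], [0.0, 0.0, 1.0]] -0.10206312166160592 [[0.0, -0.996, 0.095, 0.486], [-1.0, 0.001, 0.01, -0.169], [-0.01, -0.095, -0.995, 0.933], [0.0, 0.0, 0.0, 1.0]]
side [[566.1748391764312, 0.0, 312.9358932919045], [0.0, 566.1748391764312, 230.17871972620577], [0.0, 0.0, 1.0]] 0.05917041259113592 [[0.983, -0.089, 0.16, 0.369], [-0.181, -0.364, 0.914, -1.163], [-0.023, -0.927, -0.374, 0.46], [0.0, 0.0, 0.0, 1.0]]
{'t': 0.1, 'joint_pos': array([ 1.17992955,  0.47770793,  0.02236312,  1.55629294, -0.01150732,
        1.1092727 , -0.08308163]), 'joint_velocities': array([ 0.00079305, -0.00340643,  0.00181797, -0.00098515, -0.00062002,
       -0.00184999, -0.00086791]), 'effort': array([ 4.14951704e-03, -5.84088099e+01,  1.54000193e+00, -2.73314470e+01,
       -5.41963626e-02,  1.30615931e-02,  1.07012990e-06]), 'tcp_pos': array([ 0.18818221, -0.64773278,  0.23581087]), 'eef_rot': array([-7.58380062e-04,  9.90020471e-01,  1.40921486e-01, -1.65617101e-04]), 'ft_force': array([-1.04088   ,  0.87558125, -0.42956013]), 'torque': array([ 0.01965446,  0.03951953, -0.03199502]), 'gripper_width': 0.08802372433635207} 0.014
```

View pics/top0.png

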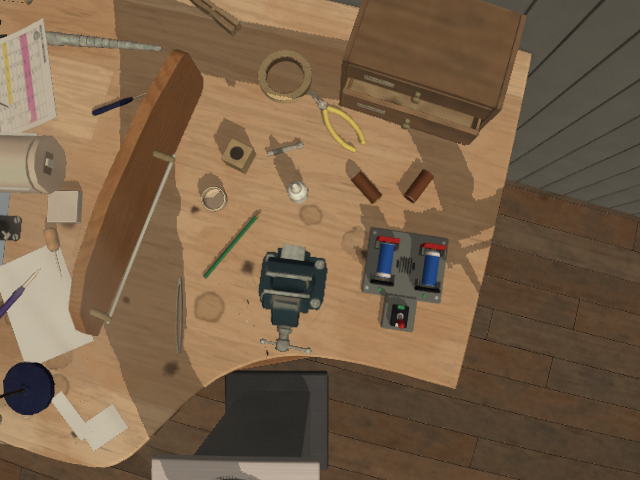

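View pics/side0.png

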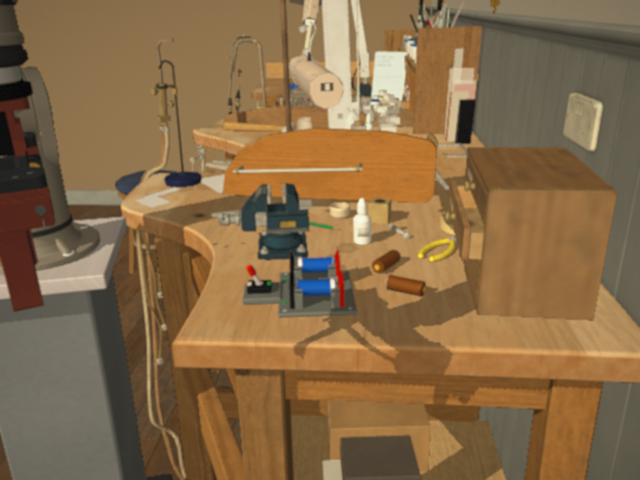

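Run:
```python
import cv2,numpy as np
a=cv2.imread('pics/top0.png')[215:340,345:465];b=cv2.imread('pics/side0.png')[240:325,235:365]
a=cv2.resize(a,None,fx=4.5,fy=4.5,interpolation=2);b=cv2.resize(b,(400,262),interpolation=2)
o=np.zeros((570,800,3),np.uint8);a=a[:570,:];o[:a.shape[0],:a.shape[1]]=a
b=cv2.resize(b,(255,167));cv2.imwrite('pics/c1.png',a)
b=cv2.resize(cv2.imread('pics/side0.png')[240:325,235:365],None,fx=6,fy=6,interpolation=2);cv2.imwrite('pics/c2.png',b)
```

```text
(no output)
```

View pics/c1.png

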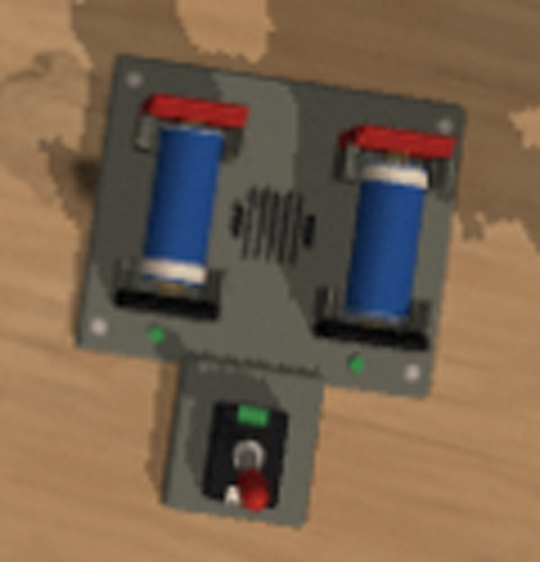

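View pics/c2.png

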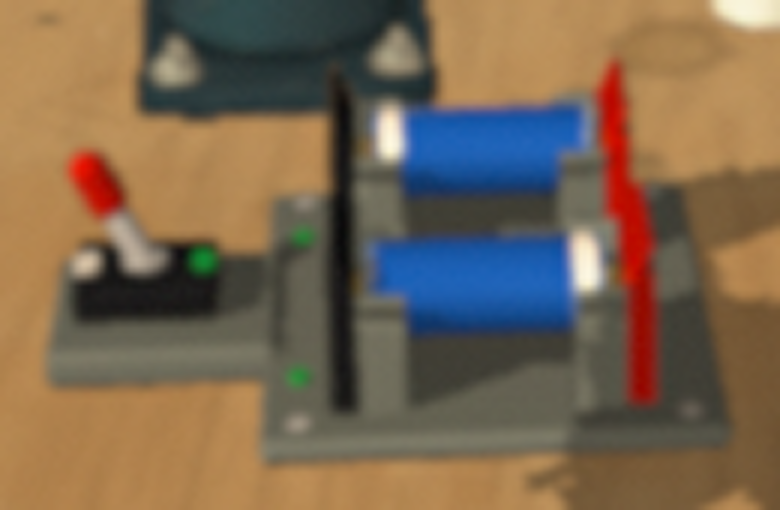

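Candidates: blue cells at top-view (386,260) and (431,268), brown look-alikes at (366,185) and (418,185), which are left alone. The crops show the left cell (charger +y bay) with its white band at the black wall, so that one is wrong. The right cell's band is at the red wall, so it's correct. The switch tip leans to -x (off).

```bash
cat > m.py <<'E'
from h import *
def blobs(c,roi,kind,amin=25):
    x0,y0,x1,y1=roi;im=c['bgr'][y0:y1,x0:x1];h=cv2.cvtColor(im,cv2.COLOR_BGR2HSV)
    m={'blue':cv2.inRange(h,(105,140,60),(125,255,255)),'red':cv2.inRange(h,(0,180,90),(6,255,255))|cv2.inRange(h,(174,180,90),(180,255,255)),
       'grey':cv2.inRange(h,(0,0,30),(180,60,140)),'white':cv2.inRange(h,(0,0,175),(180,70,255)),'green':cv2.inRange(h,(50,120,70),(80,255,255))}[kind]
    cs,_=cv2.findContours(m,0,1);return [(cv2.contourArea(k),cv2.minAreaRect(k+np.array([x0,y0])),cv2.boundingRect(k+np.array([x0,y0]))) for k in cs if cv2.contourArea(k)>=amin]
E
python3 - <<'E'
from m import *
T=cam('top');S=cam('side')
RT=(345,215,465,340);RS=(235,240,365,325)
for k,a in(('blue',100),('red',15),('white',10),('green',2)):
    print(k); 
    for n,c,R in(('T',T,RT),('S',S,RS)):
        for b in blobs(c,R,k,a): print(n,b[0],np.round(b[1][0],1),np.round(b[1][1],1),round(b[1][2],1),b[2])
# plate screws from crop
for uv in [(134,79),(445,126),(99,327),(412,372)]:
    p=(345+uv[0]/4.5-.39,215+uv[1]/4.5-.39);print('screw',plane(T,p,.008).round(4))
for uv in [(122,57),(465,106),(80,345),(430,397)]:
    p=(345+uv[0]/4.5-.39,215+uv[1]/4.5-.39);print('corner',plane(T,p,.008).round(4))
for uv in[(245,455),(255,490)]: 
    p=(345+uv[0]/4.5-.39,215+uv[1]/4.5-.39);print('sw',plane(T,p,.052).round(4))
# vise top: corresponding points
for n,c,p in(('visejaw',T,(293,250)),):print(plane(c,p,.1))
E
python3 - <<'E'
import cv2,numpy as np
a=cv2.resize(cv2.imread('pics/top0.png')[235:360,245:345],None,fx=4.5,fy=4.5);b=cv2.resize(cv2.imread('pics/side0.png')[170:270,205:315],None,fx=3.1,fy=3.1)
o=np.zeros((565,800,3),np.uint8);o[:a.shape[0],:450]=a[:565];o[:b.shape[0],455:455+b.shape[1]]=b;cv2.imwrite('pics/v.png',o)
E
```

```text
blue
T 334.0 [430.2 269.8] [13.3 28.3] 7.4 (422, 256, 17, 29)
T 334.0 [385.4 258.1] [13.3 28.3] 9.5 (377, 244, 18, 29)
S 401.5 [313.5 286.9] [15.6 31.1] 87.6 (298, 279, 32, 17)
S 318.5 [316.5 265. ] [14. 29.] 90.0 (302, 258, 30, 15)
red
T 16.0 [401.5 325. ] [4. 5.] 90.0 (399, 323, 6, 5)
T 79.0 [434.4 246.2] [21.2  4.8] 8.1 (424, 243, 22, 7)
T 72.0 [388.5 239.2] [20.9  4.5] 8.1 (378, 236, 22, 7)
S 42.0 [250.5 270. ] [10.3  5.4] 63.4 (247, 266, 8, 10)
S 187.5 [339.8 278.5] [55.3  6.4] 82.9 (335, 251, 9, 56)
white
T 12.5 [385. 275.] [2. 8.] 90.0 (381, 274, 9, 3)
T 12.5 [435. 254.] [2. 8.] 90.0 (431, 253, 9, 3)
S 33.0 [332.  283.5] [9. 4.] 90.0 (330, 279, 5, 10)
S 24.0 [300. 262.] [8. 4.] 90.0 (298, 258, 5, 9)
S 28.0 [359. 242.] [ 4. 10.] 90.0 (354, 240, 11, 5)
green
T 14.5 [400.8 307.1] [6.3 3.3] 11.3 (398, 305, 7, 5)
S 10.5 [268.5 283. ] [4. 3.] 90.0 (267, 281, 4, 5)
screw [ 0.5776 -0.262   0.008 ]
screw [ 0.5577 -0.3926  0.008 ]
screw [ 0.4742 -0.2465  0.008 ]
screw [ 0.4552 -0.3768  0.008 ]
corner [ 0.5868 -0.257   0.008 ]
corner [ 0.5661 -0.4013  0.008 ]
corner [ 0.4668 -0.2386  0.008 ]
corner [ 0.4448 -0.3842  0.008 ]
sw [ 0.4243 -0.3002  0.052 ]
sw [ 0.4106 -0.304   0.052 ]
[ 0.53819237 -0.11479208  0.1       ]
```

View pics/v.png

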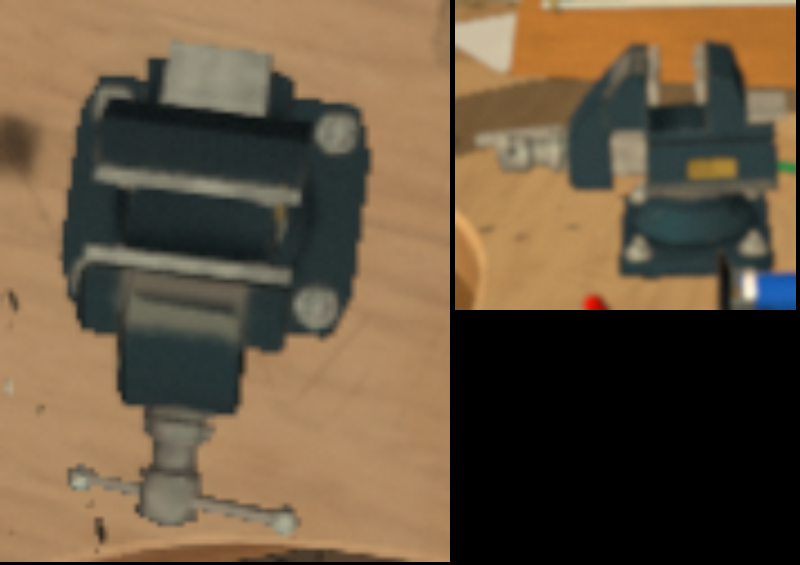

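Run:
```python
from m import *
T=cam('top');S=cam('side')
print('vise',tri(T,(312,277),S,(284,184.5)),tri(T,(309.5,295),S,(268,184.5)))
a=np.radians(-8.1);ex=np.array([np.cos(a),np.sin(a),0]);ey=np.array([-ex[1],ex[0],0]);C=np.array([.5162,-.3199,0])
for n,uv in(('a blue',(385.4,258.1)),('a band',(385,275)),('b blue',(430.2,269.8)),('b band',(435,254))):
    p=plane(T,uv,.044);d=p-C;print(n,p.round(4),'ch',(d@ex).round(4),(d@ey).round(4))
for n,ut,us in(('tip',(401.5,325),(249.5,268)),):
    p,e=tri(T,ut,S,us);d=p-C;print(n,p.round(4),e,'ch',(d@ex).round(4),(d@ey).round(4))
for n,uv in(('left',(388.5,239.2)),('right',(434.4,246.2))):
    p=plane(T,uv,.053);d=p-C;print('red',n,'ch',(d@ex).round(4),(d@ey).round(4))
```

```text
vise (array([ 0.49267206, -0.14822195,  0.14257815]), np.float64(0.0007566251728290452)) (array([ 0.46351682, -0.1442523 ,  0.14369065]), np.float64(0.0003595936949556881))
a blue [ 0.527  -0.2778  0.044 ] ch 0.0048 0.0432
a band [ 0.4966 -0.2768  0.044 ] ch -0.0255 0.0399
b blue [ 0.5057 -0.3587  0.044 ] ch -0.0049 -0.0399
b band [ 0.5342 -0.368   0.044 ] ch 0.0246 -0.045
tip [ 0.409  -0.3045  0.0514] 0.002094532781035959 ch -0.1083 0.0001
red left ch 0.0385 0.0431
red right ch 0.0376 -0.0403
```

```bash
cat >> h.py <<'E'
from scipy.spatial.transform import Rotation as Ro
YAW=-8.1
def goto(p,flip=0):
    """tool-frame shift (units of .2 m) and turn (units of pi/2) to TCP p, tool down, tool-x yaw YAW(+180)"""
    s=r.get_state();w=s['eef_rot'];R=Ro.from_quat([w[1],w[2],w[3],w[0]])
    yaw=np.radians(YAW+180*flip)
    G=Ro.from_euler('z',yaw)*Ro.from_euler('x',np.pi)
    print('t',round(s['t'],2),'tcp',s['tcp_pos'].round(4),'F',np.round(s['ft_force'],1),'w',round(s['gripper_width'],4))
    print('j',np.round(s['joint_pos'],2))
    print('shift',(R.inv().apply(np.array(p)-s['tcp_pos'])/.2).round(4),'turn',((R.inv()*G).as_rotvec()/(np.pi/2)).round(4))
E
python3 -c "
from h import *
goto([.5222,-.2776,.2358])"
```

```text
t 0.3 tcp [ 0.1883 -0.648   0.2363] F [0.1 0.1 0.3] w 0.088
j [ 1.18  0.48  0.02  1.56 -0.01  1.11 -0.08]
shift [ 2.1201 -1.3127  0.0032] turn [-4.0e-04  1.0e-04  2.7e-01]
```

step_arm([
  {"x": 0.14, "y": -0.087, "z": 0},
  {"x": 0.14, "y": -0.087, "z": 0},
  {"x": 0.14, "y": -0.087, "z": 0},
  {"x": 0.14, "y": -0.087, "z": 0},
  {"x": 0.14, "y": -0.087, "z": 0},
  {"x": 0.14, "y": -0.087, "z": 0},
  {"x": 0.14, "y": -0.087, "z": 0},
  {"x": 0.14, "y": -0.087, "z": 0},
  {"x": 0.14, "y": -0.087, "z": 0},
  {"x": 0.14, "y": -0.087, "z": 0},
  {"x": 0.14, "y": -0.087, "z": 0},
  {"x": 0.14, "y": -0.087, "z": 0},
  {"x": 0.14, "y": -0.087, "z": 0},
  {"x": 0.14, "y": -0.087, "z": 0},
  {"x": 0.14, "y": -0.087, "z": 0},
  {"az": 0.067},
  {"az": 0.067},
  {"az": 0.067},
  {"az": 0.067},
  {"az": 0},
], gripper=0.2)

```text
invalid input
```

```bash
python3 -c "
from h import *
goto([.5222,-.2776,.10])"
```

```text
t 0.3 tcp [ 0.1883 -0.648   0.2363] F [0.1 0.1 0.3] w 0.088
j [ 1.18  0.48  0.02  1.56 -0.01  1.11 -0.08]
shift [ 2.1202 -1.3123  0.6822] turn [-4.0e-04  1.0e-04  2.7e-01]
```

Every row probably needs all six numbers.

step_arm([
  {"x": 0.14, "y": -0.087, "z": 0, "ax": 0, "ay": 0, "az": 0},
  {"x": 0.14, "y": -0.087, "z": 0, "ax": 0, "ay": 0, "az": 0},
  {"x": 0.14, "y": -0.087, "z": 0, "ax": 0, "ay": 0, "az": 0},
  {"x": 0.14, "y": -0.087, "z": 0, "ax": 0, "ay": 0, "az": 0},
  {"x": 0.14, "y": -0.087, "z": 0, "ax": 0, "ay": 0, "az": 0},
  {"x": 0.14, "y": -0.087, "z": 0, "ax": 0, "ay": 0, "az": 0},
  {"x": 0.14, "y": -0.087, "z": 0, "ax": 0, "ay": 0, "az": 0},
  {"x": 0.14, "y": -0.087, "z": 0, "ax": 0, "ay": 0, "az": 0},
  {"x": 0.14, "y": -0.087, "z": 0, "ax": 0, "ay": 0, "az": 0},
  {"x": 0.14, "y": -0.087, "z": 0, "ax": 0, "ay": 0, "az": 0},
  {"x": 0.14, "y": -0.087, "z": 0, "ax": 0, "ay": 0, "az": 0},
  {"x": 0.14, "y": -0.087, "z": 0, "ax": 0, "ay": 0, "az": 0},
  {"x": 0.14, "y": -0.087, "z": 0, "ax": 0, "ay": 0, "az": 0},
  {"x": 0.14, "y": -0.087, "z": 0, "ax": 0, "ay": 0, "az": 0},
  {"x": 0.14, "y": -0.087, "z": 0, "ax": 0, "ay": 0, "az": 0},
  {"x": 0, "y": 0, "z": 0, "ax": 0, "ay": 0, "az": 0.067},
  {"x": 0, "y": 0, "z": 0, "ax": 0, "ay": 0, "az": 0.067},
  {"x": 0, "y": 0, "z": 0, "ax": 0, "ay": 0, "az": 0.067},
  {"x": 0, "y": 0, "z": 0, "ax": 0, "ay": 0, "az": 0.067},
  {"x": 0, "y": 0, "z": 0, "ax": 0, "ay": 0, "az": 0},
], gripper=0.2)

```text
t: 1.97
tcp_pos: [0.5189, -0.2803, 0.2367]
eef_rot: [0.0, 0.997, -0.071, -0.0]
ft_force: [0.4, 0.5, 0.3]
gripper_width: 0.0527
```

```bash
python3 -c "
from h import *
goto([.5222,-.2776,.10])"
```

```text
t 1.97 tcp [ 0.5189 -0.2803  0.2367] F [0.4 0.5 0.3] w 0.0527
j [ 0.46  0.34 -0.09  1.76  0.03  1.04 -1.35]
shift [ 0.0144 -0.0158  0.6833] turn [ 0.0001  0.     -0.0002]
```

step_arm([
  {"x": 0.0144, "y": -0.0158, "z": 0.05, "ax": 0, "ay": 0, "az": 0},
  {"x": 0, "y": 0, "z": 0.12, "ax": 0, "ay": 0, "az": 0},
  {"x": 0, "y": 0, "z": 0.12, "ax": 0, "ay": 0, "az": 0},
  {"x": 0, "y": 0, "z": 0.12, "ax": 0, "ay": 0, "az": 0},
  {"x": 0, "y": 0, "z": 0.12, "ax": 0, "ay": 0, "az": 0},
  {"x": 0, "y": 0, "z": 0.1, "ax": 0, "ay": 0, "az": 0},
  {"x": 0, "y": 0, "z": 0.05, "ax": 0, "ay": 0, "az": 0},
  {"x": 0, "y": 0, "z": 0, "ax": 0, "ay": 0, "az": 0},
])

```text
t: 2.63
tcp_pos: [0.5206, -0.2767, 0.0979]
eef_rot: [-0.001, 0.998, -0.068, -0.002]
ft_force: [0.9, -0.8, 0.0]
gripper_width: 0.0526
```

```bash
python3 -c "
from h import *
goto([.5222,-.2776,.032]);c=cam('top');d=cam('side')
a=cv2.resize(c['bgr'][225:335,350:460],(440,440),interpolation=2);b=cv2.resize(d['bgr'][195:325,230:360],(360,360),interpolation=2)
o=np.zeros((440,800,3),np.uint8);o[:,:440]=a;o[:360,440:]=b;cv2.imwrite('pics/d.png',o)"
```

```text
t 2.63 tcp [ 0.5206 -0.2767  0.0979] F [ 0.9 -0.8  0. ] w 0.0526
j [ 0.45  0.51 -0.09  1.87  0.06  0.77 -1.38]
shift [0.0102 0.0041 0.3293] turn [-0.001   0.0029  0.0035]
```

View pics/d.png

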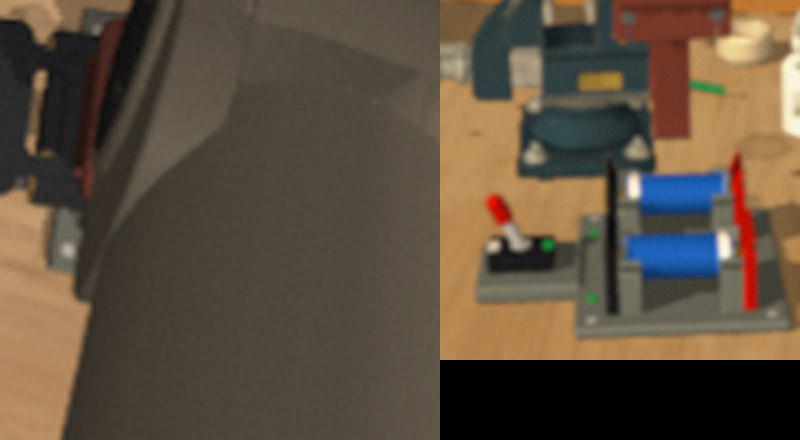

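The side view shows the near finger (tip ~(314,244)) over the upper cell (centre ~(315,265)). The top view is hidden by the arm. I'll check this against projections before descending.

```bash
python3 -c "
from h import *
d=cam('side');p=r.get_state()['tcp_pos'];a=np.radians(YAW);ex=np.array([np.cos(a),np.sin(a),0]);ey=np.array([-ex[1],ex[0],0])
C=np.array([.5162,-.3199,.035])
q=p-.033*ey;q[2]=.0839
print('finger tip exp',proj(d,q))
for s in(-1,1):
  b=C+.0427*ey;print('cell a end',s,proj(d,b+s*.0325*ex+[0,0,.0]))
  b=C-.0413*ey;print('cell b end',s,proj(d,b+s*.0325*ex))
print('mid up',proj(d,C+.0427*ey+[0,0,.013]),proj(d,C+.0427*ey-[0,.013,0]))
"
```

```text
finger tip exp [313.62375286 245.37689671]
cell a end -1 [294.48737868 264.16566753]
cell b end -1 [295.03626928 286.50583331]
cell a end 1 [331.53657975 262.74007792]
cell b end 1 [335.25014483 284.91263787]
mid up [312.85814453 256.7013356 ] [314.39142958 266.58831901]
```

step_arm([
  {"x": 0.0102, "y": 0.0041, "z": 0.05, "ax": -0.001, "ay": 0.003, "az": 0.0035},
  {"x": 0, "y": 0, "z": 0.06, "ax": 0, "ay": 0, "az": 0},
  {"x": 0, "y": 0, "z": 0.06, "ax": 0, "ay": 0, "az": 0},
  {"x": 0, "y": 0, "z": 0.06, "ax": 0, "ay": 0, "az": 0},
  {"x": 0, "y": 0, "z": 0.05, "ax": 0, "ay": 0, "az": 0},
  {"x": 0, "y": 0, "z": 0.03, "ax": 0, "ay": 0, "az": 0},
  {"x": 0, "y": 0, "z": 0, "ax": 0, "ay": 0, "az": 0},
  {"x": 0, "y": 0, "z": 0, "ax": 0, "ay": 0, "az": 0},
])

```text
t: 3.45
tcp_pos: [0.5241, -0.2787, 0.0381]
eef_rot: [0.001, 0.997, -0.072, 0.002]
ft_force: [-0.0, 0.2, 0.1]
gripper_width: 0.0525
```

```bash
python3 -c "
from h import *
goto([.5222,-.2776,.032])"
```

```text
t 3.45 tcp [ 0.5241 -0.2787  0.0381] F [-0.   0.2  0.1] w 0.0525
j [ 0.44  0.6  -0.08  1.89  0.07  0.65 -1.39]
shift [-0.0102 -0.0041  0.0305] turn [ 0.0008 -0.0024 -0.0014]
```

step_arm([
  {"x": -0.0102, "y": -0.0041, "z": 0.03, "ax": 0.0008, "ay": -0.0024, "az": -0.0014},
  {"x": 0, "y": 0, "z": 0, "ax": 0, "ay": 0, "az": 0},
  {"x": 0, "y": 0, "z": 0, "ax": 0, "ay": 0, "az": 0},
  {"x": 0, "y": 0, "z": 0, "ax": 0, "ay": 0, "az": 0},
])

```text
t: 3.78
tcp_pos: [0.5226, -0.2778, 0.0329]
eef_rot: [0.0, 0.997, -0.071, 0.001]
ft_force: [0.8, 0.4, 0.9]
gripper_width: 0.0529
```

step_arm([
  {"x": 0, "y": 0, "z": 0, "ax": 0, "ay": 0, "az": 0},
  {"x": 0, "y": 0, "z": 0, "ax": 0, "ay": 0, "az": 0},
  {"x": 0, "y": 0, "z": 0, "ax": 0, "ay": 0, "az": 0},
  {"x": 0, "y": 0, "z": 0, "ax": 0, "ay": 0, "az": 0},
  {"x": 0, "y": 0, "z": 0, "ax": 0, "ay": 0, "az": 0},
  {"x": 0, "y": 0, "z": 0, "ax": 0, "ay": 0, "az": 0},
  {"x": 0, "y": 0, "z": 0, "ax": 0, "ay": 0, "az": 0},
  {"x": 0, "y": 0, "z": 0, "ax": 0, "ay": 0, "az": 0},
], gripper=-1)

```text
t: 4.45
tcp_pos: [0.5224, -0.2786, 0.0328]
eef_rot: [0.001, 0.997, -0.071, 0.001]
ft_force: [-0.6, -3.2, 0.5]
gripper_width: 0.0253
```

```bash
python3 -c "
from h import *
goto([.5222,-.2776,.14])"
```

```text
t 4.45 tcp [ 0.5224 -0.2786  0.0328] F [-0.6 -3.2  0.5] w 0.0253
j [ 0.44  0.6  -0.08  1.9   0.07  0.64 -1.39]
shift [-0.0008 -0.0041 -0.5359] turn [ 0.0007 -0.0008 -0.0005]
```

step_arm([
  {"x": 0, "y": 0.006, "z": 0, "ax": 0, "ay": 0, "az": 0},
  {"x": 0, "y": 0, "z": -0.01, "ax": 0, "ay": 0, "az": 0},
  {"x": 0, "y": 0, "z": -0.03, "ax": 0, "ay": 0, "az": 0},
  {"x": 0, "y": 0, "z": -0.05, "ax": 0, "ay": 0, "az": 0},
  {"x": 0, "y": 0, "z": -0.05, "ax": 0, "ay": 0, "az": 0},
])

```text
t: 4.87
tcp_pos: [0.5221, -0.2783, 0.0613]
eef_rot: [-0.0, 0.998, -0.07, 0.0]
ft_force: [-0.0, -0.6, -1.1]
gripper_width: 0.0254
```

step_arm([
  {"x": 0, "y": 0, "z": -0.06, "ax": 0, "ay": 0, "az": 0},
  {"x": 0, "y": 0, "z": -0.06, "ax": 0, "ay": 0, "az": 0},
  {"x": 0, "y": 0, "z": -0.06, "ax": 0, "ay": 0, "az": 0},
  {"x": 0, "y": 0, "z": -0.06, "ax": 0, "ay": 0, "az": 0},
  {"x": 0, "y": 0, "z": -0.06, "ax": 0, "ay": 0, "az": 0},
  {"x": 0, "y": 0, "z": -0.06, "ax": 0, "ay": 0, "az": 0},
  {"x": 0, "y": 0, "z": 0, "ax": 0, "ay": 0, "az": 0},
  {"x": 0, "y": 0, "z": 0, "ax": 0, "ay": 0, "az": 0},
])

```text
t: 5.53
tcp_pos: [0.5226, -0.2791, 0.1335]
eef_rot: [0.0, 0.997, -0.071, 0.001]
ft_force: [0.2, -0.4, -2.1]
gripper_width: 0.0257
```

```bash
python3 -c "
from m import *
goto([.5222,-.2786,.13])
d=cam('side','s2');print([(b[0],b[2]) for k in('blue','white') for b in blobs(d,(260,170,365,300),k,15)])
p=r.get_state()['tcp_pos'];a=np.radians(YAW);ex=np.array([np.cos(a),np.sin(a),0])
for s in(-1,0,1):print(proj(d,p+[0,0,.003]+s*.0325*ex))"
```

```text
t 5.53 tcp [ 0.5226 -0.2791  0.1335] F [ 0.2 -0.4 -2.1] w 0.0257
j [ 0.45  0.46 -0.09  1.85  0.05  0.83 -1.37]
shift [-0.0024 -0.0022  0.0177] turn [ 0.0005 -0.0016 -0.0001]
[(399.5, (298, 280, 32, 16)), (104.0, (321, 204, 11, 12)), (38.0, (301, 204, 5, 14)), (34.0, (330, 278, 5, 11)), (46.0, (295, 204, 6, 13)), (363.0, (354, 198, 11, 47)), (20.5, (260, 170, 31, 2))]
[292.38487021 210.36199753]
[311.68232467 209.67497935]
[330.94100338 208.98652265]
```

step_arm([
  {"x": 0, "y": 0, "z": 0, "ax": 0, "ay": 0, "az": -0.077},
  {"x": 0, "y": 0, "z": 0, "ax": 0, "ay": 0, "az": -0.077},
  {"x": 0, "y": 0, "z": 0, "ax": 0, "ay": 0, "az": -0.077},
  {"x": 0, "y": 0, "z": 0, "ax": 0, "ay": 0, "az": -0.077},
  {"x": 0, "y": 0, "z": 0, "ax": 0, "ay": 0, "az": -0.077},
  {"x": 0, "y": 0, "z": 0, "ax": 0, "ay": 0, "az": -0.077},
  {"x": 0, "y": 0, "z": 0, "ax": 0, "ay": 0, "az": -0.077},
  {"x": 0, "y": 0, "z": 0, "ax": 0, "ay": 0, "az": -0.077},
  {"x": 0, "y": 0, "z": 0, "ax": 0, "ay": 0, "az": -0.077},
  {"x": 0, "y": 0, "z": 0, "ax": 0, "ay": 0, "az": -0.077},
  {"x": 0, "y": 0, "z": 0, "ax": 0, "ay": 0, "az": -0.077},
  {"x": 0, "y": 0, "z": 0, "ax": 0, "ay": 0, "az": -0.077},
  {"x": 0, "y": 0, "z": 0, "ax": 0, "ay": 0, "az": -0.077},
])

```text
t: 6.67
tcp_pos: [0.5214, -0.2786, 0.1315]
eef_rot: [-0.001, 0.753, 0.658, -0.0]
ft_force: [0.2, -0.0, -1.1]
gripper_width: 0.0253
```

step_arm([
  {"x": 0, "y": 0, "z": 0, "ax": 0, "ay": 0, "az": -0.077},
  {"x": 0, "y": 0, "z": 0, "ax": 0, "ay": 0, "az": -0.077},
  {"x": 0, "y": 0, "z": 0, "ax": 0, "ay": 0, "az": -0.077},
  {"x": 0, "y": 0, "z": 0, "ax": 0, "ay": 0, "az": -0.077},
  {"x": 0, "y": 0, "z": 0, "ax": 0, "ay": 0, "az": -0.077},
  {"x": 0, "y": 0, "z": 0, "ax": 0, "ay": 0, "az": -0.077},
  {"x": 0, "y": 0, "z": 0, "ax": 0, "ay": 0, "az": -0.077},
  {"x": 0, "y": 0, "z": 0, "ax": 0, "ay": 0, "az": -0.077},
  {"x": 0, "y": 0, "z": 0, "ax": 0, "ay": 0, "az": -0.077},
  {"x": 0, "y": 0, "z": 0, "ax": 0, "ay": 0, "az": -0.077},
  {"x": 0, "y": 0, "z": 0, "ax": 0, "ay": 0, "az": -0.077},
  {"x": 0, "y": 0, "z": 0, "ax": 0, "ay": 0, "az": -0.077},
  {"x": 0, "y": 0, "z": 0, "ax": 0, "ay": 0, "az": 0},
  {"x": 0, "y": 0, "z": 0, "ax": 0, "ay": 0, "az": 0},
])

```text
t: 7.83
tcp_pos: [0.5216, -0.2788, 0.1317]
eef_rot: [-0.0, 0.131, 0.991, 0.0]
ft_force: [-0.6, -0.8, -0.4]
gripper_width: 0.0254
```

```bash
python3 -c "
from h import *
goto([.5222,-.2786,.13],1)"
```

```text
t 7.83 tcp [ 0.5216 -0.2788  0.1317] F [-0.6 -0.8 -0.4] w 0.0254
j [ 0.97  0.58 -0.78  1.81  0.5   0.95  1.28]
shift [-0.0027  0.0016  0.0086] turn [ 0.0006 -0.0003 -0.0775]
```

step_arm([
  {"x": -0.0027, "y": 0.0016, "z": 0, "ax": 0, "ay": 0, "az": -0.0775},
  {"x": 0, "y": 0, "z": 0, "ax": 0, "ay": 0, "az": 0},
  {"x": 0, "y": 0, "z": 0, "ax": 0, "ay": 0, "az": 0},
  {"x": 0, "y": 0, "z": 0, "ax": 0, "ay": 0, "az": 0},
])

```text
t: 8.17
tcp_pos: [0.5227, -0.2787, 0.1325]
eef_rot: [0.0, 0.071, 0.997, -0.0]
ft_force: [0.3, -0.1, -2.6]
gripper_width: 0.0253
```

```bash
python3 -c "
from m import *
goto([.5222,-.2786,.13],1)
d=cam('side','s3');print([(b[0],b[2]) for k in('blue','white') for b in blobs(d,(280,170,350,300),k,15)])
p=r.get_state()['tcp_pos'];a=np.radians(YAW);ex=np.array([np.cos(a),np.sin(a),0])
for s in(-1,0,1):print(proj(d,p+[0,0,.003]+s*.0325*ex))
t=cam('top')
a=cv2.resize(d['bgr'][195:305,275:355],(480,570)[::1],interpolation=2)[:570];b=cv2.resize(t['bgr'][225:305,350:430],(310,310),interpolation=2)
o=np.zeros((570,800,3),np.uint8);o[:,:480]=a;o[:310,485:795]=b;cv2.imwrite('pics/e.png',o)
# subpixel edges along cell rows of both images
for f in('s2','s3'):
  g=cv2.imread(f'pics/{f}.png').astype(int)
  for y in(206,208,210,212,283,287):print(f,y,g[y,288:340,0].tolist())
"
```

```text
t 8.17 tcp [ 0.5227 -0.2787  0.1325] F [ 0.3 -0.1 -2.6] w 0.0253
j [ 0.98  0.59 -0.81  1.81  0.51  0.96  1.38]
shift [ 0.0023 -0.      0.0124] turn [-0.0001  0.0004 -0.0004]
[(400.5, (298, 279, 32, 17)), (35.0, (321, 204, 4, 13)), (130.0, (294, 204, 12, 15)), (33.0, (330, 279, 5, 10))]
[292.7551085  210.34290222]
[312.04570435 209.65608081]
[331.29770061 208.96781585]
s2 206 [64, 63, 63, 63, 60, 63, 99, 156, 198, 215, 215, 207, 193, 183, 179, 181, 182, 171, 135, 78, 39, 35, 38, 39, 36, 40, 37, 39, 38, 37, 40, 63, 97, 115, 120, 120, 120, 118, 118, 119, 118, 119, 122, 124, 121, 111, 103, 104, 109, 117, 124, 131]
s2 208 [64, 63, 62, 63, 60, 63, 100, 163, 205, 221, 222, 215, 200, 188, 185, 187, 187, 177, 139, 81, 41, 37, 38, 37, 38, 38, 37, 39, 37, 38, 40, 61, 100, 123, 128, 128, 128, 126, 126, 126, 126, 138, 158, 172, 171, 160, 147, 138, 135, 135, 136, 140]
s2 210 [64, 65, 63, 63, 62, 61, 98, 159, 203, 222, 223, 216, 201, 186, 183, 184, 185, 174, 138, 78, 38, 36, 38, 38, 39, 39, 38, 37, 39, 37, 38, 62, 102, 125, 129, 129, 130, 129, 129, 128, 137, 156, 172, 176, 170, 161, 156, 157, 159, 
[... 1578 characters left out ...]
2, 171, 172, 172, 174, 174, 164, 129, 75, 39, 37, 37, 38, 36, 37, 40, 38, 39, 38, 39, 61, 101, 123, 130, 129, 129, 134, 146, 160, 176, 175, 143, 114, 125, 144, 150, 148, 148, 145, 144, 141]
s3 283 [71, 53, 32, 21, 15, 31, 62, 88, 113, 134, 157, 171, 177, 176, 176, 176, 177, 176, 177, 177, 177, 176, 176, 176, 176, 176, 176, 177, 177, 176, 177, 178, 175, 177, 177, 177, 176, 177, 178, 177, 175, 181, 195, 210, 218, 213, 187, 139, 89, 58, 31, 4]
s3 287 [71, 54, 34, 26, 23, 29, 43, 73, 103, 125, 145, 166, 177, 181, 183, 184, 184, 184, 183, 184, 185, 184, 184, 184, 185, 185, 185, 184, 185, 186, 186, 185, 186, 186, 186, 186, 186, 186, 185, 185, 185, 189, 196, 201, 202, 196, 179, 139, 92, 66, 56, 36]
```

View pics/e.png

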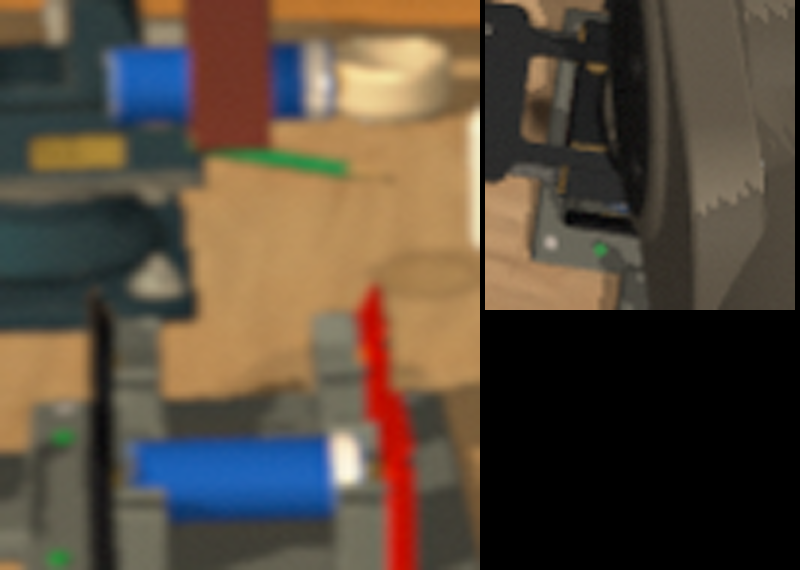

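step_arm([
  {"x": -0.0054, "y": -0.0023, "z": 0.04, "ax": 0, "ay": 0, "az": -0.0004},
  {"x": 0, "y": 0, "z": 0.06, "ax": 0, "ay": 0, "az": 0},
  {"x": 0, "y": 0, "z": 0.06, "ax": 0, "ay": 0, "az": 0},
  {"x": 0, "y": 0, "z": 0.06, "ax": 0, "ay": 0, "az": 0},
  {"x": 0, "y": 0, "z": 0.05, "ax": 0, "ay": 0, "az": 0},
  {"x": 0, "y": 0, "z": 0.03, "ax": 0, "ay": 0, "az": 0},
  {"x": 0, "y": 0, "z": 0, "ax": 0, "ay": 0, "az": 0},
  {"x": 0, "y": 0, "z": 0, "ax": 0, "ay": 0, "az": 0},
  {"x": 0, "y": 0, "z": 0, "ax": 0, "ay": 0, "az": 0},
])

```text
t: 9.02
tcp_pos: [0.5243, -0.2793, 0.073]
eef_rot: [0.001, 0.068, 0.998, -0.0]
ft_force: [-1.3, 0.3, -0.6]
gripper_width: 0.0256
```

```bash
python3 -c "
from m import *
goto([.5237,-.2793,.033],1)
d=cam('side','s4')
g=d['bgr'].astype(int)
cv2.imwrite('pics/f.png',cv2.resize(d['bgr'][235:305,280:350],(560,560),interpolation=2))
"
```

```text
t 9.02 tcp [ 0.5243 -0.2793  0.073 ] F [-1.3  0.3 -0.6] w 0.0256
j [ 0.94  0.67 -0.76  1.84  0.59  0.87  1.33]
shift [ 3.100e-03 -1.000e-04  2.001e-01] turn [-0.0002  0.0011  0.0028]
```

View pics/f.png

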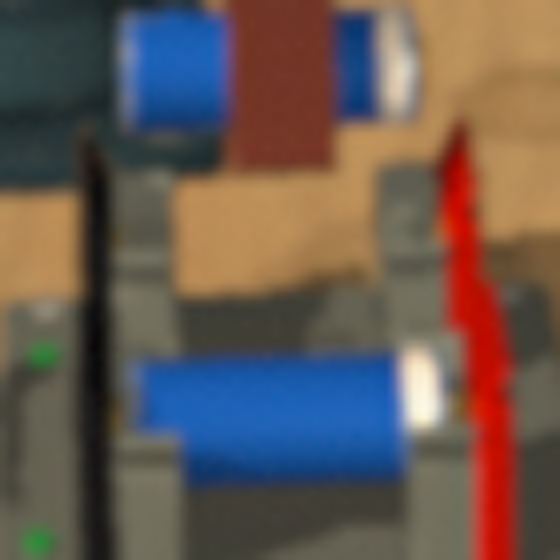

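Side view: the held cell, plus end right, spans crop x 118–420. Its slot walls are at 108 and 445, so it needs about 0.6 mm more towards red.

step_arm([
  {"x": -0.003, "y": 0, "z": 0.02, "ax": 0, "ay": 0, "az": 0},
  {"x": 0, "y": 0, "z": 0.03, "ax": 0, "ay": 0, "az": 0},
  {"x": 0, "y": 0, "z": 0.03, "ax": 0, "ay": 0, "az": 0},
  {"x": 0, "y": 0, "z": 0.03, "ax": 0, "ay": 0, "az": 0},
  {"x": 0, "y": 0, "z": 0.02, "ax": 0, "ay": 0, "az": 0},
  {"x": 0, "y": 0, "z": 0.01, "ax": 0, "ay": 0, "az": 0},
  {"x": 0, "y": 0, "z": 0, "ax": 0, "ay": 0, "az": 0},
  {"x": 0, "y": 0, "z": 0, "ax": 0, "ay": 0, "az": 0},
  {"x": 0, "y": 0, "z": 0, "ax": 0, "ay": 0, "az": 0},
])

```text
t: 9.82
tcp_pos: [0.5247, -0.2795, 0.0449]
eef_rot: [0.001, 0.068, 0.998, -0.0]
ft_force: [-0.3, -0.3, -1.0]
gripper_width: 0.0253
```

```bash
python3 -c "
from m import *
goto([.5243,-.2793,.033],1)"
```

```text
t 9.82 tcp [ 0.5247 -0.2795  0.0449] F [-0.3 -0.3 -1. ] w 0.0253
j [ 0.92  0.7  -0.73  1.85  0.63  0.83  1.3 ]
shift [0.002  0.0007 0.0593] turn [-0.0002  0.0009  0.0029]
```

step_arm([
  {"x": 0, "y": 0, "z": 0.015, "ax": 0, "ay": 0, "az": 0.0029},
  {"x": 0, "y": 0, "z": 0.015, "ax": 0, "ay": 0, "az": 0},
  {"x": 0, "y": 0, "z": 0.015, "ax": 0, "ay": 0, "az": 0},
  {"x": 0, "y": 0, "z": 0, "ax": 0, "ay": 0, "az": 0},
  {"x": 0, "y": 0, "z": 0, "ax": 0, "ay": 0, "az": 0},
])

```text
t: 10.23
tcp_pos: [0.5242, -0.2794, 0.0354]
eef_rot: [0.0, 0.071, 0.997, -0.0]
ft_force: [0.2, -1.0, -1.8]
gripper_width: 0.0254
```

step_arm([
  {"x": 0, "y": 0, "z": 0.005, "ax": 0, "ay": 0, "az": 0},
  {"x": 0, "y": 0, "z": 0.005, "ax": 0, "ay": 0, "az": 0},
  {"x": 0, "y": 0, "z": 0, "ax": 0, "ay": 0, "az": 0},
  {"x": 0, "y": 0, "z": 0, "ax": 0, "ay": 0, "az": 0},
])

```text
t: 10.57
tcp_pos: [0.5244, -0.2794, 0.0336]
eef_rot: [0.0, 0.071, 0.997, -0.0]
ft_force: [0.3, 0.0, -0.3]
gripper_width: 0.0254
```

step_arm([
  {"x": 0, "y": 0, "z": 0.004, "ax": 0, "ay": 0, "az": 0},
  {"x": 0, "y": 0, "z": 0, "ax": 0, "ay": 0, "az": 0},
  {"x": 0, "y": 0, "z": 0, "ax": 0, "ay": 0, "az": 0},
])

```text
t: 10.82
tcp_pos: [0.5245, -0.2794, 0.0329]
eef_rot: [0.001, 0.071, 0.997, -0.0]
ft_force: [0.4, -0.5, -1.5]
gripper_width: 0.0253
```

step_arm([
  {"x": 0, "y": 0, "z": 0, "ax": 0, "ay": 0, "az": 0},
  {"x": 0, "y": 0, "z": 0, "ax": 0, "ay": 0, "az": 0},
  {"x": 0, "y": 0, "z": 0, "ax": 0, "ay": 0, "az": 0},
  {"x": 0, "y": 0, "z": 0, "ax": 0, "ay": 0, "az": 0},
  {"x": 0, "y": 0, "z": 0, "ax": 0, "ay": 0, "az": 0},
  {"x": 0, "y": 0, "z": 0, "ax": 0, "ay": 0, "az": 0},
], gripper=0.2)

```text
t: 11.32
tcp_pos: [0.5245, -0.2795, 0.0329]
eef_rot: [0.0, 0.071, 0.997, -0.0]
ft_force: [-0.2, -0.3, -0.8]
gripper_width: 0.0529
```

step_arm([
  {"x": 0, "y": 0, "z": -0.05, "ax": 0, "ay": 0, "az": 0},
  {"x": 0, "y": 0, "z": -0.08, "ax": 0, "ay": 0, "az": 0},
  {"x": 0, "y": 0, "z": -0.08, "ax": 0, "ay": 0, "az": 0},
  {"x": 0, "y": 0, "z": -0.08, "ax": 0, "ay": 0, "az": 0},
  {"x": 0, "y": 0, "z": -0.08, "ax": 0, "ay": 0, "az": 0},
  {"x": 0, "y": 0, "z": -0.08, "ax": 0, "ay": 0, "az": 0},
  {"x": 0, "y": 0, "z": -0.08, "ax": 0, "ay": 0, "az": 0},
  {"x": 0, "y": 0, "z": -0.05, "ax": 0, "ay": 0, "az": 0},
  {"x": 0, "y": 0, "z": 0, "ax": 0, "ay": 0, "az": 0},
  {"x": 0, "y": 0, "z": 0, "ax": 0, "ay": 0, "az": 0},
], gripper=0.2)

```text
t: 12.15
tcp_pos: [0.5247, -0.2796, 0.1499]
eef_rot: [0.001, 0.071, 0.997, -0.001]
ft_force: [-0.1, -0.2, -0.2]
gripper_width: 0.0525
```

```bash
python3 -c "
from m import *
goto([.405,-.3045,.15],1)
d=cam('side','s5');t=cam('top','t5');print([(b[0],b[2]) for k in('blue','white') for b in blobs(d,(280,240,345,300),k,15)])
o=np.zeros((480,800,3),np.uint8);o[:,:480]=cv2.resize(d['bgr'][240:310,280:350],(480,480),interpolation=2);o[:320,480:]=cv2.resize(t['bgr'][215:335,345:465],(320,320),interpolation=2)
cv2.imwrite('pics/g.png',o)"
```

```text
t 12.15 tcp [ 0.5247 -0.2796  0.1499] F [-0.1 -0.2 -0.2] w 0.0525
j [ 0.99  0.57 -0.82  1.79  0.5   0.99  1.4 ]
shift [ 0.5748 -0.2076 -0.0016] turn [-0.0008  0.0016 -0.0002]
[(401.5, (298, 279, 32, 17)), (329.0, (298, 257, 30, 15)), (34.0, (330, 278, 5, 11)), (28.5, (327, 256, 5, 10))]
```

View pics/g.png

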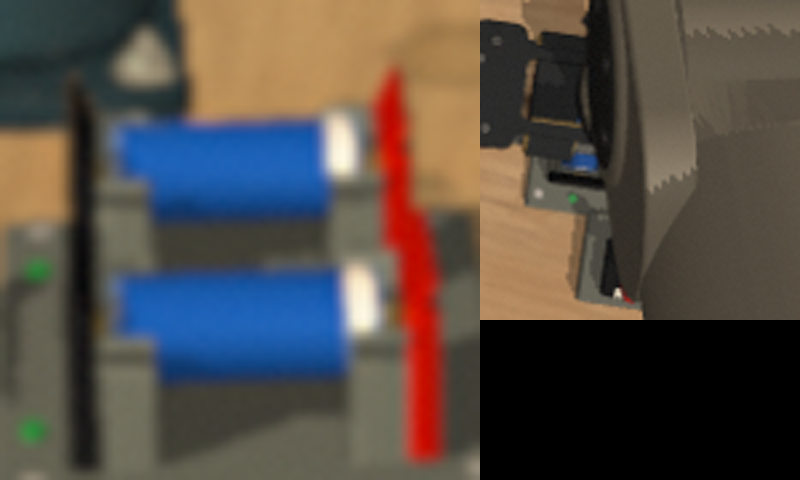

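Cell a now lies like cell b, with its band at the red wall (crop (340,145) vs (362,300)). The switch is next: close the jaws and go behind the bat.

step_arm([
  {"x": 0.089, "y": -0.0257, "z": 0, "ax": 0, "ay": 0, "az": 0},
  {"x": 0.089, "y": -0.0257, "z": 0, "ax": 0, "ay": 0, "az": 0},
  {"x": 0.089, "y": -0.0257, "z": 0, "ax": 0, "ay": 0, "az": 0},
  {"x": 0.089, "y": -0.0257, "z": 0, "ax": 0, "ay": 0, "az": 0},
  {"x": 0.089, "y": -0.0257, "z": 0, "ax": 0, "ay": 0, "az": 0},
  {"x": 0.089, "y": -0.0257, "z": 0, "ax": 0, "ay": 0, "az": 0},
  {"x": 0.089, "y": -0.0257, "z": 0, "ax": 0, "ay": 0, "az": 0},
  {"x": 0.089, "y": -0.0257, "z": 0, "ax": 0, "ay": 0, "az": 0},
  {"x": 0, "y": 0, "z": 0, "ax": 0, "ay": 0, "az": 0},
  {"x": 0, "y": 0, "z": 0, "ax": 0, "ay": 0, "az": 0},
  {"x": 0, "y": 0, "z": 0, "ax": 0, "ay": 0, "az": 0},
], gripper=-1)

```text
t: 13.17
tcp_pos: [0.3783, -0.2998, 0.1486]
eef_rot: [0.001, 0.071, 0.998, 0.0]
ft_force: [0.0, -0.0, -0.0]
gripper_width: 0.0005
```

```bash
python3 -c "
from h import *
goto([.3776,-.3002,.052],1)
a=cv2.imread('pics/side0.png').astype(int);b=cv2.imread('pics/s5.png').astype(int)
for c in(306,312,318,324):print(c,a[252:278,c,0].tolist(),b[252:278,c,0].tolist())
d=cam('side')
for s in(-1,1):
  for z in(.031,.032,.035):print(s,z,proj(d,np.array([.5221,-.2785,z])+s*.0325*np.array([.99,-.141,0])))"
```

```text
t 13.17 tcp [ 0.3783 -0.2998  0.1486] F [ 0. -0. -0.] w 0.0005
j [ 1.28  0.41 -0.89  2.05  0.41  0.87  1.59]
shift [ 0.004  -0.0024  0.4829] turn [0.0002 0.0009 0.0001]
306 [49, 47, 45, 44, 58, 94, 132, 157, 171, 177, 180, 183, 184, 182, 175, 162, 142, 123, 111, 97, 82, 63, 53, 54, 52, 53] [50, 45, 43, 44, 66, 109, 146, 164, 174, 179, 182, 184, 184, 179, 174, 163, 145, 122, 108, 95, 75, 57, 52, 53, 52, 51]
312 [88, 88, 89, 89, 93, 112, 138, 160, 171, 177, 182, 184, 184, 182, 175, 165, 155, 143, 125, 103, 77, 58, 53, 52, 53, 52] [89, 89, 90, 89, 93, 116, 144, 164, 174, 180, 182, 184, 184, 181, 174, 165, 154, 138, 122, 97, 71, 55, 54, 54, 52, 52]
318 [86, 88, 85, 85, 92, 112, 142, 162, 171, 179, 181, 184, 185, 182, 176, 166, 154, 141, 124, 100, 73, 57, 51, 51, 52, 61] [88, 86, 86, 88, 96, 118, 147, 166, 174, 179, 184, 185, 184, 181, 174, 164, 152, 139, 120, 95, 67, 54, 54, 54, 55, 61]
324 [89, 90, 89, 89, 96, 118, 144, 162, 171, 176, 182, 183, 184, 183, 175, 165, 153, 140, 122, 97, 71, 55, 51, 52, 55, 66] [90, 89, 90, 91, 100, 122, 149, 166, 173, 179, 183, 184, 184, 181, 174, 164, 152, 137, 118, 92, 64, 53, 53, 54, 60, 73]
-1 0.031 [294.57740979 266.44685013]
-1 0.032 [294.55741685 265.93091402]
-1 0.035 [294.49733814 264.3808295 ]
1 0.031 [331.60198314 265.01941528]
1 0.032 [331.59572138 264.5039475 ]
1 0.035 [331.57691925 262.95527302]
```

The cell's profile matches the original to within about 0.2 px and is level, so it's home. Next is descending behind the bat.

step_arm([
  {"x": 0.004, "y": -0.0024, "z": 0.06, "ax": 0, "ay": 0, "az": 0},
  {"x": 0, "y": 0, "z": 0.07, "ax": 0, "ay": 0, "az": 0},
  {"x": 0, "y": 0, "z": 0.07, "ax": 0, "ay": 0, "az": 0},
  {"x": 0, "y": 0, "z": 0.07, "ax": 0, "ay": 0, "az": 0},
  {"x": 0, "y": 0, "z": 0.07, "ax": 0, "ay": 0, "az": 0},
  {"x": 0, "y": 0, "z": 0.07, "ax": 0, "ay": 0, "az": 0},
  {"x": 0, "y": 0, "z": 0.05, "ax": 0, "ay": 0, "az": 0},
  {"x": 0, "y": 0, "z": 0.02, "ax": 0, "ay": 0, "az": 0},
  {"x": 0, "y": 0, "z": 0, "ax": 0, "ay": 0, "az": 0},
  {"x": 0, "y": 0, "z": 0, "ax": 0, "ay": 0, "az": 0},
  {"x": 0, "y": 0, "z": 0, "ax": 0, "ay": 0, "az": 0},
])

```text
t: 14.13
tcp_pos: [0.3774, -0.3006, 0.0532]
eef_rot: [0.001, 0.071, 0.998, -0.0]
ft_force: [1.0, 0.1, 0.2]
gripper_width: 0.0005
```

```bash
python3 -c "
from h import *
a=np.radians(YAW);ex=np.array([np.cos(a),np.sin(a),0])
goto(np.array([.5162,-.3199,.052])-.104*ex,1)
d=cam('side');cv2.imwrite('pics/k.png',cv2.resize(d['bgr'][225:325,230:350],(600,500),interpolation=2))"
```

```text
t 14.13 tcp [ 0.3774 -0.3006  0.0532] F [1.  0.1 0.2] w 0.0005
j [ 1.16  0.55 -0.76  2.11  0.6   0.7   1.43]
shift [-0.1807  0.0022  0.0066] turn [-0.0005  0.0012  0.0001]
```

View pics/k.png

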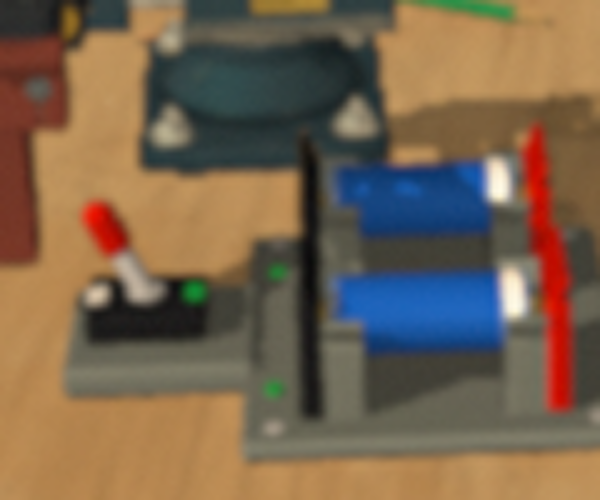

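step_arm([
  {"x": -0.02, "y": 0.002, "z": 0, "ax": 0, "ay": 0, "az": 0},
  {"x": -0.02, "y": 0, "z": 0, "ax": 0, "ay": 0, "az": 0},
  {"x": -0.02, "y": 0, "z": 0, "ax": 0, "ay": 0, "az": 0},
  {"x": -0.02, "y": 0, "z": 0, "ax": 0, "ay": 0, "az": 0},
  {"x": -0.02, "y": 0, "z": 0, "ax": 0, "ay": 0, "az": 0},
  {"x": -0.02, "y": 0, "z": 0, "ax": 0, "ay": 0, "az": 0},
  {"x": -0.02, "y": 0, "z": 0, "ax": 0, "ay": 0, "az": 0},
  {"x": -0.02, "y": 0, "z": 0, "ax": 0, "ay": 0, "az": 0},
  {"x": -0.02, "y": 0, "z": 0, "ax": 0, "ay": 0, "az": 0},
  {"x": 0, "y": 0, "z": 0, "ax": 0, "ay": 0, "az": 0},
  {"x": 0, "y": 0, "z": 0, "ax": 0, "ay": 0, "az": 0},
])

```text
t: 15.1
tcp_pos: [0.4132, -0.3052, 0.0528]
eef_rot: [0.001, 0.071, 0.998, -0.0]
ft_force: [-0.9, -0.8, 1.2]
gripper_width: 0.0006
```

step_arm([
  {"x": -0.01, "y": 0, "z": 0, "ax": 0, "ay": 0, "az": 0},
  {"x": -0.01, "y": 0, "z": 0, "ax": 0, "ay": 0, "az": 0},
  {"x": 0, "y": 0, "z": 0, "ax": 0, "ay": 0, "az": 0},
  {"x": 0, "y": 0, "z": 0, "ax": 0, "ay": 0, "az": 0},
])

```text
t: 15.43
tcp_pos: [0.4162, -0.3055, 0.0525]
eef_rot: [0.0, 0.071, 0.997, -0.0]
ft_force: [-2.9, 0.4, -0.9]
gripper_width: 0.0003
```

```bash
cat > sw.py <<'E'
from m import *
def sw():
    d=cam('side');a=np.radians(YAW);ex=np.array([np.cos(a),np.sin(a),0])
    print('red',[np.round(b[1][0],1).tolist()+[b[2]] for b in blobs(d,(240,255,290,295),'red',5)])
    C=np.array([.5162,-.3199,.0])
    for q in(0,.5,.8,1.):print(q,proj(d,C+ex*(-.095+.026*np.sin(q-.5))+[0,0,.024+.026*np.cos(q-.5)]).round(1))
    return d
E
python3 -c "
from sw import *
goto([0.4,-.3,.1],1);sw()"
```

```text
t 15.43 tcp [ 0.4162 -0.3055  0.0525] F [-2.9  0.4 -0.9] w 0.0003
j [ 1.1   0.6  -0.75  2.03  0.6   0.74  1.41]
shift [ 0.0839  0.0159 -0.2375] turn [ 0.      0.0003 -0.0001]
red [[265.0, 269.9, (260, 265, 10, 11)]]
0 [249.6 270.5]
0.5 [256.9 268.5]
0.8 [261.6 268.9]
1.0 [264.5 269.9]
```

step_arm([
  {"x": -0.008, "y": 0, "z": 0, "ax": 0, "ay": 0, "az": 0},
  {"x": 0, "y": 0, "z": 0, "ax": 0, "ay": 0, "az": 0},
  {"x": 0, "y": 0, "z": 0, "ax": 0, "ay": 0, "az": 0},
])

```text
t: 15.73
tcp_pos: [0.4171, -0.3057, 0.0524]
eef_rot: [-0.001, 0.071, 0.997, -0.0]
ft_force: [-5.7, -0.9, -0.8]
gripper_width: 0.0005
```

```bash
python3 -c "
from sw import *
sw()"
```

```text
red [[265.4, 270.3, (261, 266, 9, 10)]]
0 [249.6 270.5]
0.5 [256.9 268.5]
0.8 [261.6 268.9]
1.0 [264.5 269.9]
```

The force is rising against the stop and the bat is fully over. I'll back off, then rise.

step_arm([
  {"x": 0.03, "y": 0, "z": 0, "ax": 0, "ay": 0, "az": 0},
  {"x": 0.05, "y": 0, "z": 0, "ax": 0, "ay": 0, "az": 0},
  {"x": 0.05, "y": 0, "z": -0.03, "ax": 0, "ay": 0, "az": 0},
  {"x": 0, "y": 0, "z": -0.08, "ax": 0, "ay": 0, "az": 0},
  {"x": 0, "y": 0, "z": -0.1, "ax": 0, "ay": 0, "az": 0},
  {"x": 0, "y": 0, "z": -0.1, "ax": 0, "ay": 0, "az": 0},
  {"x": 0, "y": 0, "z": -0.1, "ax": 0, "ay": 0, "az": 0},
  {"x": 0, "y": 0, "z": -0.1, "ax": 0, "ay": 0, "az": 0},
  {"x": 0, "y": 0, "z": 0, "ax": 0, "ay": 0, "az": 0},
  {"x": 0, "y": 0, "z": 0, "ax": 0, "ay": 0, "az": 0},
])

```text
t: 16.62
tcp_pos: [0.3924, -0.3027, 0.1559]
eef_rot: [0.002, 0.071, 0.997, -0.001]
ft_force: [0.8, 0.7, -0.6]
gripper_width: 0.0009
```

```bash
python3 -c "
from sw import *
goto([.4,-.3,.15],1)
d=sw();cv2.imwrite('pics/z.png',cv2.resize(d['bgr'][170:320,225:425],(800,600),interpolation=2))
print([(b[0],b[2]) for k in('blue','white') for b in blobs(d,(280,240,345,300),k,15)])"
```

```text
t 16.62 tcp [ 0.3924 -0.3027  0.1559] F [ 0.8  0.7 -0.6] w 0.0009
j [ 1.26  0.42 -0.88  2.01  0.42  0.89  1.58]
shift [-0.0358  0.019   0.0295] turn [-0.0016  0.0022 -0.0004]
red [[265.8, 269.9, (262, 265, 8, 11)]]
0 [249.6 270.5]
0.5 [256.9 268.5]
0.8 [261.6 268.9]
1.0 [264.5 269.9]
[(400.0, (298, 279, 32, 17)), (325.0, (298, 257, 30, 15)), (34.5, (330, 278, 5, 11)), (28.0, (327, 256, 5, 10))]
```

View pics/z.png

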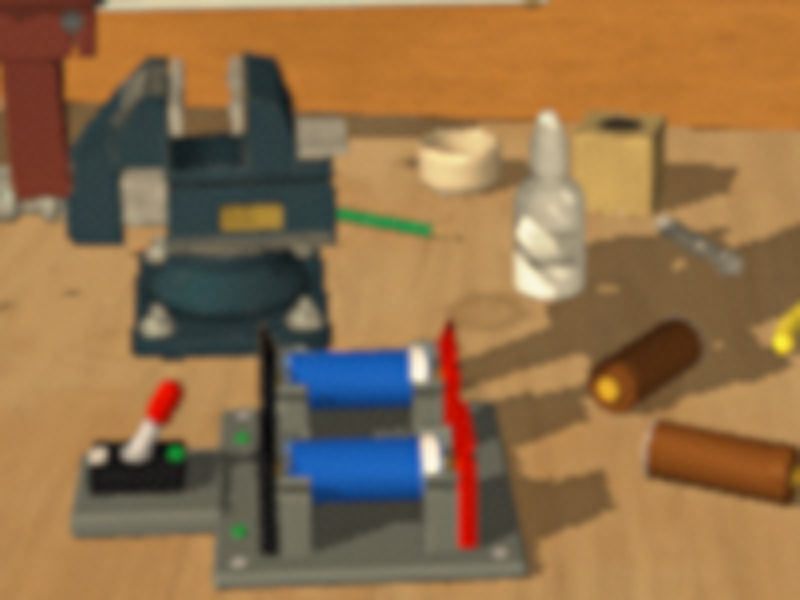

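The side view shows both bands at the red walls, with the cells seated alike. The bat at (165,400) leans to the green side. The pot at (460,160) and the bottle at (548,230) are where they were. I'm handing in.

```bash
python3 -c "
from h import *
print(r.hand_in())"
```

```text
the job is handed in; nothing more can be done
None
```

I turned the wrong-way cell (the one in the charger's +y bay) end for end, laid it back in the same bay, then pushed the switch to on. I handed the job in at about 17 s with the arm clear.

- **Cell:** in the last side view its white band is at the red wall and it sits level with its neighbour. I lowered it with no more than about 2 N at the wrist. Its image rows match the original seating to about 0.2 px. The arm hid the top view, so only the side camera confirms the seating.
- **Switch:** the bat stayed at the position expected for 1.0 rad (on) after I backed off. The push peaked at about 6 N against the stop.
- **Other items:** the other cell didn't move in the images, and the arm never went near the pot, the bottle or the brown look-alikes.
- **Disagreements:** the two cameras and the arm differed by 1–2 mm on the charger's position. I settled that from the grip forces and the gaps to the bay walls. When I first gripped the cell, it pushed back sideways with about 3 N, so I shifted the arm about 1 mm before lifting.

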